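# Cover the cup bay and hold the vial warmer's lid at its vent mark

## Robot

A 7-joint arm with a two-finger parallel gripper is mounted at the origin on a cart in front of the work surface, level with it; the furniture and walls round the work are solid. World frame = base frame: x ahead of the robot, y to its left, z up, the work surface at z = 0. Lengths are in m, angles in rad, forces in N, time in s.
With the tool pointing down it reaches from about 0.425 to 0.95 m from the base axis. Payload 16.7 kg.
Tool frame: the origin (TCP) lies on the front face of the gripper's body, between the roots of the fingers; the fingertips stand 97 mm ahead of it and the grasp point (between the pads) lies 78 mm ahead of it (bot.tcp_to_tips is the distance from the TCP to the fingertips, in m); z points along the fingers, y is the line along which they close (so a half turn about z gives the same grasp; the last joint's range is limited). The gripper opens to 94 mm and grips with 3 to 60 N. Pads are 16 mm wide; open, the fingers measure 119 mm over their backs; the gripper's body (75 mm by 177 mm) begins 78 mm behind the grasp point.
Start: joints at [-1.387, 0.426, 0.074, 1.606, -0.034, 1.111, -0.067], TCP at [0.221, 0.638, 0.303] pointing down, gripper open.
Joint ranges: [-2.85, 2.85], [-0.5, 2.14], [-1.23, 1.37], [0.21, 2.46], [-1.02, 4.16], [0.16, 2.05], [-2.73, 2.73]. Speed limits (rad/s): [1.89, 1.89, 2.39, 2.39, 3.01, 3.01, 3.01].

## Interface

Orientations are given as a rotation vector (axis times angle).
In Python, from station import bot gives the robot as it stands.
- The arm moves only by the tool play_rows, never from a script. Its argument "moves" is a list of rows, each an object of numbers: "dx", "dy", "dz": the shift along the tool's x, y, z scaled (see below); "wx", "wy", "wz": the turn, a rotation vector about the tool's x, y, z scaled (see below); "grip": the closure, from -1 (fully open) to 1 (shut). In form: [{"dx": .., "dy": .., "dz": .., "wx": .., "wy": .., "wz": .., "grip": ..}, ...]. A call has 1 to 10 rows; each row shifts and turns the commanded pose from where the row before left it, along the tool's axes as they then stand; what a row does not reach is not made up. The controller multiplies each number of a shift by 800 mm and each number of a turn by 10 degrees. A row lasts 1/8 s, in which the tool goes at most 62.5 mm and 10.7 degrees, less where a joint would pass 70% of its speed; a pose out of reach is approached as far as the arm can. A call with a number of a shift or a turn outside -1 to 1 is refused whole. A call with a gripper value outside its range is refused whole. The fingers move at their own pace and stop on an object; "force" is the grip in N (left out, the last holds). Time passes only in rows, so rows that do not move let the fingers close. It gives the time, the measured TCP pose, the force, the opening and the grip force at its end, in the units of the state.
- bot.get_state(): the state, without advancing time (a new reading comes with each control period).
- bot.read_camera(name): name is "scene" or "top" or "wrist"; returns the picture (400x640x3 uint8, blue, green, red); there is no depth.
- bot.calibration(name): a dict with "camera_matrix" (3x3 intrinsics, pixels), "R" (3x3) and "t" (3): a world point X has camera coordinates R X + t. Camera axes: x right, y down, z forward; pixel columns grow to the right and rows downward; lengths in m; the calibration is good to about 2 mm. A picture is of the moment at which its call begins: read the wrist's pose just before it. calibration takes no time and is no camera call; for the wrist camera it gives the pose at the moment of the call.
- bot.hand_in(): hands the job in; it is judged then, once.
The state is a dict: "time": time; "joint_positions": joint angles; "joint_vel": joint speeds; "tau": joint torques, N m; "position": TCP position; "orientation": TCP orientation; "ft_force": force on the tool from outside, world axes, zero at the start; "moment": the same for the moment, N m; "grip_width": finger opening in m; "grasp_force": force on a finger pad.
Only numpy, scipy, OpenCV 4.12 (cv2) and the standard library are available. Lean on these libraries where they do the work, as an engineer would, in place of code of your own. Each camera call takes 0.05 s, during which the arm holds its last target. There are 200 camera calls.

## Task

Air the vials in the white warmer without letting its empty cup bay cool: first push the loose blue round cover down into the open round bay until it snaps fully home and lies level. Then lift the sprung clear lid over the vials by its black front bar until the black pointer on the lid's side lines up with the green mark on the curved scale, never as far as the red line at the scale's upper end, and finish with the gripper still holding the lid steady at the mark (it shuts if let go). Leave the other things on the bench, and the green mark, as they are.

Things in the scene. Friction and masses are not known exactly. Their poses are not given: they have to be found in the camera images.
- warmer: White bench-top vial warmer, fixed. Origin: centre of its underside on the worktop; x from its front (sloping console) to its rear, y to its left. Housing x -155..100, y -150..150 mm, flat top at z 78 mm; console slopes from z 75 at x -97 to z 36 at x -155. Right half: open round cup bay, bore 86 mm. Left half: vials under the clear lid; curved white scale at y 120..138, up to z 170.
- bay_seat (a point): On the axis of the round cup bay (warmer x 0, y -80 mm), 14 mm below the housing's top: the cover's origin lies here when it is fully home. Three spring balls in the bay's wall hold the cover some 6 mm proud until it is pushed down with about 10 N; then it snaps in and its flange lies on the housing's top.
- cover: Loose blue round cover, about 150 g, lying right way up on the worktop right of the warmer. Origin: centre of its underside, z up. Tapered black plug 14 mm high, 72 mm across at the bottom, 82 at most; blue flange 104 mm across from z 14 to 19; on top a bar grip 58 mm long along its x, 14 mm thick along its y, top at z 50. Goes into the bay at any yaw.
- cover_grip (a point): Middle of the top of the cover's bar grip, 50 mm above the cover's origin on its axis.
- lid (a joint): Angle of the clear sprung lid: 0 shut, growing as its front rises (rad, to 1.4). A hinge spring shuts it: lifting at the bar takes about 4 N at first, 6 to 7 N at the mark. Its hinge axis runs along the warmer's y through point lid_hinge_axis, at the rear. The red line on the scale is at 1.05: keep below 1.03.
- lid_hinge_axis (a point): Point on the lid's hinge axis, level with the middle of the lid's width (warmer frame x +85, y +55, z +84 mm).
- bar_middle (a point): Middle of the lid's black front bar: round, 12 mm thick, along the warmer's y, 78 mm free length between two brackets that run back to the lid, whose front is 57 mm behind the bar. Lid shut: 97 mm above the worktop, with 40 mm free below it. It lies 220 mm ahead of the hinge axis and 13 mm above it and turns with the lid.
- pointer_tip (a point): Tip of the black pointer on the left side of the lid, 90 mm from the hinge axis, at the inner edge of the curved scale; moves with the lid.
- mark_tip (a point): Inner end of the green mark on the curved scale, 90 mm from the hinge axis: pointer_tip coincides with it when the lid is at the mark.
- vent_mark (a joint): Where the green mark is set, as the lid angle in rad at which the pointer lines up with it (0.42 to 0.80); to be left alone.
- cup_milk: Clear sample cup 79 mm across and 87 mm high, with white milk, left of the warmer; bystander. Origin at the centre of its underside.
- cup_empty: Clear sample cup 79 mm across and 87 mm high, empty, left of the warmer; bystander. Origin at the centre of its underside.
- red_vial: Red-capped brown vial 23 mm across and 56 mm high standing left of the warmer; bystander. Origin at the centre of its underside.
- petri_1: Flat clear dish 61 mm across and 14 mm high, right of the warmer towards the back; bystander. Origin at the centre of its underside.
- timer: Round red and white kitchen timer 58 mm across and 34 mm high, on the right; bystander. Origin at the centre of its underside.
Things that resemble listed ones, but are neither listed nor needed, are in the scene too. Several things have the shape of the cover; the one meant has the colours described above.

How it is judged:
By the outcome, as a careful person would: the job done as asked, in the order asked, and still so for the second after the job is handed in, while the arm keeps its last pose, push and grip.
It also fails if it takes over 51 s, if anything falls off the work surface, if the arm or the gripper's body presses on something with over 40 N, if the wrist force passes 120 N, or if a joint passes its speed limit or range.

## Working session

There is one attempt and no reset: what is moved stays moved. The work goes in short steps, Python scripts to look and compute and a tool call to move; the robot and the scene stay as the last step left them, time stands still between calls to the robot, and variables do not carry over. Pictures are saved under pics/ and viewed, at most 10 in all, crops included, and the job is handed in when it is done.

Besides the shell and the picture viewer there is one more tool, called after ">>>" as name(argument=value, ...) on one line, values as JSON. play_rows: Moves the arm, as the interface text tells. Shifts and turns lie within -1 to 1; 1 stands for 800 mm of shift or 10 degrees of turn. Its arguments: {"type":"object","properties":{"moves":{"type":"array","items":{"type":"object","properties":{"dx":{"type":"number","minimum":-1,"maximum":1},"dy":{"type":"number","minimum":-1,"maximum":1},"dz":{"type":"number","minimum":-1,"maximum":1},"wx":{"type":"number","minimum":-1,"maximum":1},"wy":{"type":"number","minimum":-1,"maximum":1},"wz":{"type":"number","minimum":-1,"maximum":1},"grip":{"type":"number"}}}},"force":{"type":"number"}},"required":["moves"]}

```bash
mkdir -p pics; cat > h.py <<'E'
import numpy as np, cv2
from station import bot
from scipy.spatial.transform import Rotation as Ro
def cal(n):
    c=bot.calibration(n); return np.array(c["camera_matrix"]),np.array(c["R"]),np.array(c["t"])
def ray(c,u,v,z):
    K,R,t=c; o=-R.T@t; d=R.T@np.linalg.solve(K,[u,v,1.]); return o+d*(z-o[2])/d[2]
def px(c,X):
    K,R,t=c; p=K@(R@np.asarray(X,float)+t); return p[:2]/p[2]
E
python3 - <<'E'
from h import *
s=bot.get_state(); print(s)
for n in("scene","top"):
    cv2.imwrite(f"pics/{n}0.png",bot.read_camera(n)); c=cal(n); print(n,-c[1].T@c[2],c[1][2],c[0][0,0])
E
```

```text
{'time': 0.0, 'joint_positions': array([-1.38650413,  0.42672113,  0.07381615,  1.60660805, -0.03410492,
        1.11078475, -0.06712691]), 'joint_vel': array([-0.00133716,  0.00076017,  0.00066462, -0.00186389, -0.00061752,
        0.00026505,  0.00012502]), 'tau': array([-1.55199532e-04, -9.35792685e+01,  3.66615571e+00, -4.54241252e+01,
       -4.90162137e-02,  1.94245542e-02,  8.63708669e-05]), 'position': array([0.22104624, 0.63744801, 0.30198128]), 'orientation': array([-5.21911235e-01, -3.09779792e+00,  1.97238130e-03]), 'ft_force': array([ 0.97431612, -0.19761604,  0.00144243]), 'moment': array([ 0.03731439, -0.0068    ,  0.00295358]), 'grasp_force': 0.0, 'grip_width': 0.09397789931523422}
scene [-0.07877903 -0.51799778  0.75782544] [ 0.6087391   0.47535557 -0.63519586] 427.6915106979625
top [ 0.42563405 -0.01595497  1.24595244] [ 0.11092283  0.01958926 -0.99363594] 445.1371995624061
```

View pics/scene0.png

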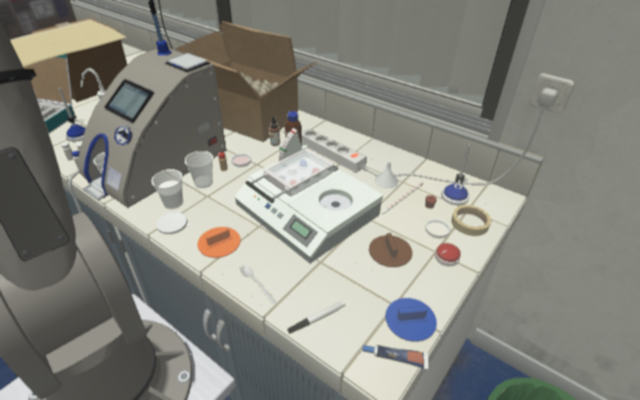

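View pics/top0.png

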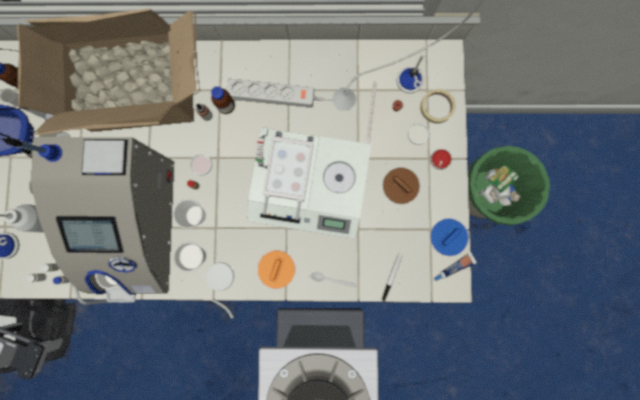

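The scene shows the warmer near the centre and the blue cover at the right: top view (450,237), scene view (411,318). The bay is at top (340,177) and the lid's black bar near top (280,217).

```bash
python3 - <<'E'
from h import *
I=cv2.imread("pics/top0.png"); c=cal("top")
hsv=cv2.cvtColor(I,cv2.COLOR_BGR2HSV)
m=cv2.inRange(hsv,(100,120,60),(125,255,255)); m[:, :425]=0; m[:210]=0; m[258:]=0;m[:,470:]=0
cs=max(cv2.findContours(m,0,1)[0],key=cv2.contourArea); e=cv2.fitEllipse(cv2.convexHull(cs)); print(e,"cover",ray(c,*e[0],.019))
a=np.linalg.norm(ray(c,e[0][0]+e[1][0]/2,e[0][1],.019)-ray(c,*e[0],.019)); print("rad",a)
g=cv2.cvtColor(I,6)
A=cv2.resize(I[125:245,240:380],None,fx=4,fy=4,interpolation=2); B=cv2.resize(I[210:270,425:485],None,fx=4,fy=4,interpolation=2)
o=np.zeros((480,800,3),np.uint8); o[:480,:560]=A; o[:240,560:]=B; 
cv2.imwrite("pics/crop1.png",o)
E
```

```text
((448.988037109375, 236.8153076171875), (34.96247482299805, 36.12971496582031), 127.6072998046875) cover [ 0.45377333 -0.35553286  0.019     ]
rad 0.04744557193042773
```

View pics/crop1.png

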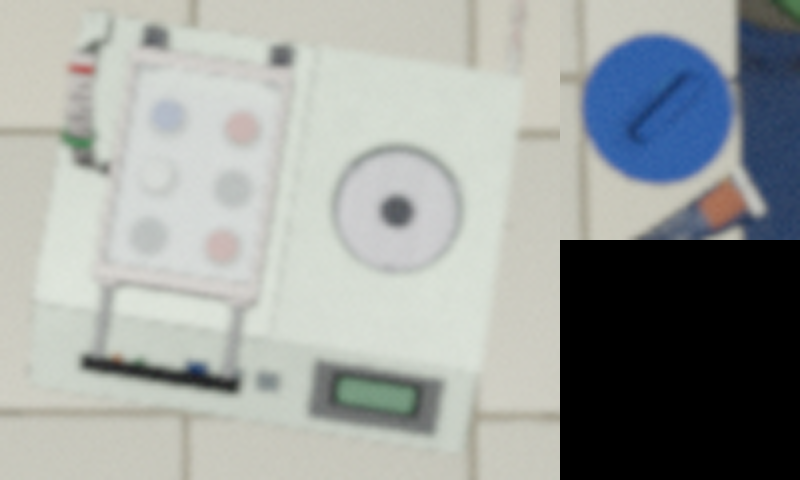

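The crop shows the bay centred at full-image (339.2,177) and the lid bar ends at (261.2,215.5) and (299.5,221). The blue cover's bar grip runs diagonally, up and to the right.

```bash
python3 - <<'E'
from h import *
c=cal("top"); f=lambda x,y,z:ray(c,240+x/4,125+y/4,z)
b=f(397,208,.078); p,q=f(85,362,.097),f(238,384,.097); r1,r2=f(520,75,.078),f(480,372,.078)
print("bay",b,"bar",p,q,np.linalg.norm(p-q),"mid",(p+q)/2)
d=r1-r2; print("yaw edge",np.degrees(np.arctan2(d[1],d[0])),np.linalg.norm(d)); d=p-q; print("yaw bar",np.degrees(np.arctan2(-d[0],d[1])))
y=np.arctan2(-d[0],d[1]); Rz=Ro.from_euler('z',y).as_matrix()
o=b-Rz@[0,-.08,.078]; print("origin",o,"bar pred",o+Rz@[-.135,.055,.097])
g=lambda x,y:ray(c,425+(x-560)/4,210+y/4,.03)
d=g(690,72)-g(632,135); print("grip yaw",np.degrees(np.arctan2(d[1],d[0])),np.linalg.norm(d))
s=bot.get_state(); R=Ro.from_rotvec(s['orientation']); print(R.as_matrix().round(3))
cw=cal("wrist"); print("wristcam in tool",R.as_matrix().T@(-cw[1].T@cw[2]-s['position']),(cw[1]@R.as_matrix()).round(2),cw[0][0,0])
E
```

```text
bay [ 0.60845729 -0.05395065  0.078     ] bar [0.50375163 0.14849154 0.097     ] [0.49010203 0.04912371 0.097     ] 0.10030093273841285 mid [0.49692683 0.09880763 0.097     ]
yaw edge -7.85758192208671 0.20044954072770563
yaw bar -7.821452684384276
origin [6.19344214e-01 2.53051057e-02 6.93889390e-17] bar pred [0.49308488 0.09816512 0.097     ]
grip yaw -43.19978886098602 0.05864403548549981
[[-0.945  0.328 -0.   ]
 [ 0.328  0.945 -0.001]
 [-0.    -0.001 -1.   ]]
wristcam in tool [ 0.08084159 -0.00064678 -0.08142545] [[-0.    1.    0.  ]
 [-0.96  0.   -0.28]
 [-0.28 -0.    0.96]] 333.4077665162433
```

```bash
cat >> h.py <<'E'
def plan(R,p,wps):
    "print tool-frame shift units, total and rows needed"
    for w in wps:
        d=R.T@(np.asarray(w,float)-p)/.8; n=int(np.ceil(np.linalg.norm(d)*.8/.06)); print(np.round(w,3),"n",n,"per row",(d/n).round(4)); p=np.asarray(w,float)
def st():
    s=bot.get_state(); return s,Ro.from_rotvec(s['orientation']).as_matrix(),np.array(s['position'])
E
python3 - <<'E'
from h import *
s,R,p=st(); plan(R,p,[[.221,.637,.40],[.26,.36,.40],[.46,0,.36],[.454,-.3555,.26]])
E
```

```text
[0.221 0.637 0.4  ] n 2 per row [-0.0001 -0.0004 -0.0612]
[0.26 0.36 0.4 ] n 5 per row [-0.0319 -0.0622  0.0001]
[0.46 0.   0.36] n 7 per row [-0.0548 -0.049   0.0072]
[ 0.454 -0.356  0.26 ] n 7 per row [-0.0198 -0.0603  0.0179]
```

>>> play_rows(moves=[{"dz": -0.0612, "grip": -1}, {"dz": -0.0612, "grip": -1}, {"dx": -0.0319, "dy": -0.0622, "grip": -1}, {"dx": -0.0319, "dy": -0.0622, "grip": -1}, {"dx": -0.0319, "dy": -0.0622, "grip": -1}, {"dx": -0.0319, "dy": -0.0622, "grip": -1}, {"dx": -0.0319, "dy": -0.0622, "grip": -1}])

```text
invalid input at $.moves[0]: expected keys dx, dy, dz, wx, wy, wz, grip
```

>>> play_rows(moves=[{"dx": 0, "dy": 0, "dz": -0.061, "wx": 0, "wy": 0, "wz": 0, "grip": -1}, {"dx": 0, "dy": 0, "dz": -0.061, "wx": 0, "wy": 0, "wz": 0, "grip": -1}, {"dx": -0.032, "dy": -0.062, "dz": 0, "wx": 0, "wy": 0, "wz": 0, "grip": -1}, {"dx": -0.032, "dy": -0.062, "dz": 0, "wx": 0, "wy": 0, "wz": 0, "grip": -1}, {"dx": -0.032, "dy": -0.062, "dz": 0, "wx": 0, "wy": 0, "wz": 0, "grip": -1}, {"dx": -0.032, "dy": -0.062, "dz": 0, "wx": 0, "wy": 0, "wz": 0, "grip": -1}, {"dx": -0.032, "dy": -0.062, "dz": 0, "wx": 0, "wy": 0, "wz": 0, "grip": -1}])

```text
time: 0.98
position: [0.2609, 0.3595, 0.4]
orientation: [-0.522, -3.098, 0.0]
ft_force: [0.5, -0.0, 0.7]
grip_width: 0.094
grasp_force: 0.0
```

>>> play_rows(moves=[{"dx": -0.055, "dy": -0.049, "dz": 0.007, "wx": 0, "wy": 0, "wz": 0, "grip": -1}, {"dx": -0.055, "dy": -0.049, "dz": 0.007, "wx": 0, "wy": 0, "wz": 0, "grip": -1}, {"dx": -0.055, "dy": -0.049, "dz": 0.007, "wx": 0, "wy": 0, "wz": 0, "grip": -1}, {"dx": -0.055, "dy": -0.049, "dz": 0.007, "wx": 0, "wy": 0, "wz": 0, "grip": -1}, {"dx": -0.055, "dy": -0.049, "dz": 0.007, "wx": 0, "wy": 0, "wz": 0, "grip": -1}, {"dx": -0.055, "dy": -0.049, "dz": 0.007, "wx": 0, "wy": 0, "wz": 0, "grip": -1}, {"dx": -0.055, "dy": -0.049, "dz": 0.007, "wx": 0, "wy": 0, "wz": 0, "grip": -1}, {"dx": -0.02, "dy": -0.06, "dz": 0.018, "wx": 0, "wy": 0, "wz": 0, "grip": -1}, {"dx": -0.02, "dy": -0.06, "dz": 0.018, "wx": 0, "wy": 0, "wz": 0, "grip": -1}, {"dx": -0.02, "dy": -0.06, "dz": 0.018, "wx": 0, "wy": 0, "wz": 0, "grip": -1}])

```text
time: 2.22
position: [0.4597, -0.152, 0.3175]
orientation: [0.521, 3.098, 0.001]
ft_force: [0.5, 1.3, -0.4]
grip_width: 0.0942
grasp_force: 0.0
```

>>> play_rows(moves=[{"dx": -0.02, "dy": -0.06, "dz": 0.018, "wx": 0, "wy": 0, "wz": 0, "grip": -1}, {"dx": -0.02, "dy": -0.06, "dz": 0.018, "wx": 0, "wy": 0, "wz": 0, "grip": -1}, {"dx": -0.02, "dy": -0.06, "dz": 0.018, "wx": 0, "wy": 0, "wz": 0, "grip": -1}, {"dx": -0.02, "dy": -0.06, "dz": 0.018, "wx": 0, "wy": 0, "wz": 0, "grip": -1}, {"dx": 0, "dy": 0, "dz": 0, "wx": 0, "wy": 0, "wz": 0.8, "grip": -1}, {"dx": 0, "dy": 0, "dz": 0, "wx": 0, "wy": 0, "wz": 0.8, "grip": -1}, {"dx": 0, "dy": 0, "dz": 0, "wx": 0, "wy": 0, "wz": 0.8, "grip": -1}])

```text
time: 3.1
position: [0.4573, -0.3531, 0.26]
orientation: [-1.162, -2.918, 0.0]
ft_force: [0.3, -0.5, 0.3]
grip_width: 0.0939
grasp_force: 0.0
```

```bash
python3 - <<'E'
from h import *
s,R,p=st(); c=cal("wrist"); I=bot.read_camera("wrist"); cv2.imwrite("pics/w1.png",I)
print(s['time'],p,np.degrees(np.arctan2(R[1,1],R[0,1])),s['joint_positions'].round(2))
for z in (.019,.05): print(px(c,[.4538,-.3555,z]))
m=cv2.inRange(cv2.cvtColor(I,40),(100,120,40),(125,255,255)); cs=max(cv2.findContours(m,0,1)[0],key=cv2.contourArea)
h=cv2.convexHull(cs)[:,0]; W=np.array([ray(c,*q,.019)[:2] for q in h],np.float32); (ctr,r)=cv2.minEnclosingCircle(W); print("circle",ctr,r)
e=cv2.fitEllipse(cv2.convexHull(cs)); print(e,ray(c,*e[0],.019))
E
```

```text
3.1 [ 0.45732987 -0.3530654   0.26000793] 46.571583418043716 [-0.2   0.48  0.99  1.91 -0.47  1.01  1.81]
[317.61310543 185.12992597]
[317.26043874 193.33934831]
circle (0.29513633251190186, -0.49619051814079285) 0.20119023323059082
((108.17253875732422, 142.00328063964844), (354.8416442871094, 379.09857177734375), 35.56749725341797) [ 0.28459185 -0.47225946  0.019     ]
```

View pics/w1.png

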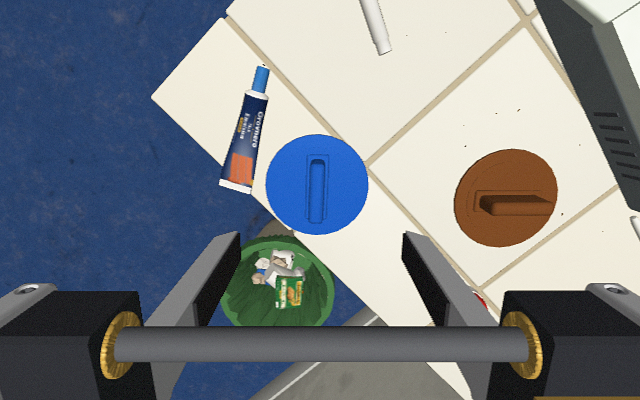

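The cover's flange is centred at (317,185), as predicted, and its bar lies along tool x. The glue tube's edge is about 72 mm to the left, so I'll narrow the fingers before descending.

>>> play_rows(moves=[{"dx": 0.001, "dy": -0.0053, "dz": 0, "wx": 0, "wy": 0, "wz": 0, "grip": -0.2}, {"dx": 0, "dy": 0, "dz": 0.058, "wx": 0, "wy": 0, "wz": 0, "grip": -0.2}, {"dx": 0, "dy": 0, "dz": 0.058, "wx": 0, "wy": 0, "wz": 0, "grip": -0.2}, {"dx": 0, "dy": 0, "dz": 0.04, "wx": 0, "wy": 0, "wz": 0, "grip": -0.2}, {"dx": 0, "dy": 0, "dz": 0.018, "wx": 0, "wy": 0, "wz": 0, "grip": -0.2}, {"dx": 0, "dy": 0, "dz": 0, "wx": 0, "wy": 0, "wz": 0, "grip": 1}, {"dx": 0, "dy": 0, "dz": 0, "wx": 0, "wy": 0, "wz": 0, "grip": 1}, {"dx": 0, "dy": 0, "dz": 0, "wx": 0, "wy": 0, "wz": 0, "grip": 1}, {"dx": 0, "dy": 0, "dz": 0, "wx": 0, "wy": 0, "wz": 0, "grip": 1}], force=45)

```text
time: 4.28
position: [0.4545, -0.3554, 0.1217]
orientation: [1.154, 2.921, 0.0]
ft_force: [0.9, -0.1, 0.6]
grip_width: 0.0194
grasp_force: 0.0
```

>>> play_rows(moves=[{"dx": 0, "dy": 0, "dz": 0, "wx": 0, "wy": 0, "wz": 0, "grip": 1}, {"dx": 0, "dy": 0, "dz": 0, "wx": 0, "wy": 0, "wz": 0, "grip": 1}, {"dx": 0, "dy": 0, "dz": -0.03, "wx": 0, "wy": 0, "wz": 0, "grip": 1}, {"dx": 0, "dy": 0, "dz": -0.06, "wx": 0, "wy": 0, "wz": 0, "grip": 1}, {"dx": 0, "dy": 0, "dz": -0.06, "wx": 0, "wy": 0, "wz": 0, "grip": 1}])

```text
time: 4.9
position: [0.4538, -0.3553, 0.2422]
orientation: [-1.155, -2.921, 0.0]
ft_force: [0.9, -0.1, -1.1]
grip_width: 0.0134
grasp_force: 44.8
```

```bash
python3 - <<'E'
from h import *
s,R,p=st(); print(s['time'],s['grip_width'],s['grasp_force'],s['ft_force'])
I=bot.read_camera("wrist"); cv2.imwrite("pics/w2.png",I)
b=np.array([.6085,-.054]); plan(R,p,[[.6085,-.054,p[2]]])
E
```

```text
4.9 0.013442068477103743 44.80332434177399 [ 0.86945918 -0.05423307 -1.14802443]
[ 0.608 -0.054  0.242] n 6 per row [ 0.0194  0.0678 -0.    ]
```

View pics/w2.png

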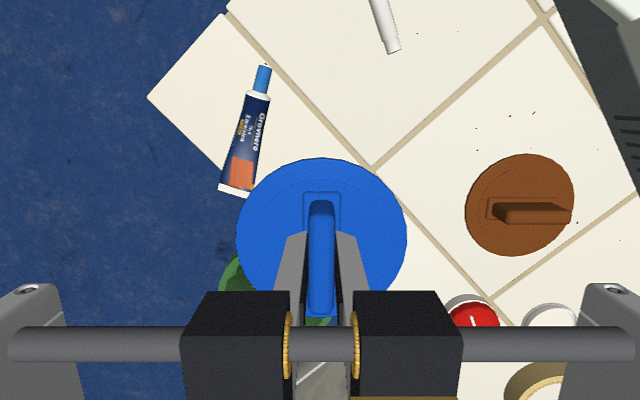

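>>> play_rows(moves=[{"dx": 0.0194, "dy": 0.0678, "dz": 0, "wx": 0, "wy": 0, "wz": 0, "grip": 1}, {"dx": 0.0194, "dy": 0.0678, "dz": 0, "wx": 0, "wy": 0, "wz": 0, "grip": 1}, {"dx": 0.0194, "dy": 0.0678, "dz": 0, "wx": 0, "wy": 0, "wz": 0, "grip": 1}, {"dx": 0.0194, "dy": 0.0678, "dz": 0, "wx": 0, "wy": 0, "wz": 0, "grip": 1}, {"dx": 0, "dy": 0, "dz": 0, "wx": 0, "wy": 0, "wz": 0, "grip": 1}])

```text
time: 5.58
position: [0.5591, -0.1499, 0.2403]
orientation: [-1.144, -2.925, -0.001]
ft_force: [-0.3, -1.0, -1.9]
grip_width: 0.0135
grasp_force: 44.8
```

```bash
python3 - <<'E'
from h import *
s,R,p=st(); c=cal("wrist"); I=bot.read_camera("wrist"); cv2.imwrite("pics/w3.png",I); print(p)
print("bay pred",px(c,[.6085,-.054,.078])); zf=p[2]-.1217+.019
m=cv2.inRange(cv2.cvtColor(I,40),(100,120,40),(125,255,255)); m[:,:200]=0;m[:,430:]=0; m[290:]=0;m[:150]=0
cs=max(cv2.findContours(m,0,1)[0],key=cv2.contourArea); h=cv2.convexHull(cs)[:,0]; h=h[h[:,1]<285]
W=np.array([ray(c,*q,zf)[:2] for q in h]); A=np.c_[2*W,np.ones(len(W))]; x=np.linalg.lstsq(A,(W**2).sum(1),rcond=None)[0]
print("cover c",x[:2],"r",np.sqrt(x[2]+x[:2]@x[:2]),"off tool",R.T@np.r_[x[:2]-p[:2],0])
E
```

```text
[ 0.55909029 -0.14992638  0.24031391]
bay pred [461.4352972  174.19722082]
cover c [ 0.55868837 -0.15075622] r 0.05106839154785853 off tool [-2.67643795e-04 -8.82354489e-04 -3.86027688e-07]
```

View pics/w3.png

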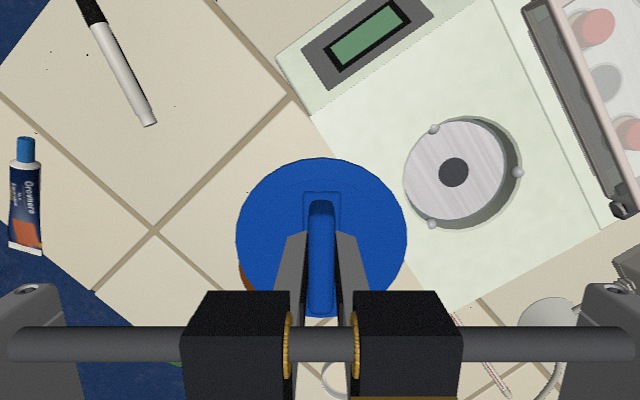

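Bay rim is centred at about (463,172.5), against a predicted (461,174), so it agrees within about 1 mm. The cover is held centred, with the tool axis off by under 1 mm.

>>> play_rows(moves=[{"dx": 0.0187, "dy": 0.0661, "dz": 0, "wx": 0, "wy": 0, "wz": 0, "grip": 1}, {"dx": 0.0187, "dy": 0.0661, "dz": 0, "wx": 0, "wy": 0, "wz": 0, "grip": 1}, {"dx": 0, "dy": 0, "dz": 0.02, "wx": 0, "wy": 0, "wz": 0, "grip": 1}, {"dx": 0, "dy": 0, "dz": 0, "wx": 0, "wy": 0, "wz": 0, "grip": 1}, {"dx": 0, "dy": 0, "dz": 0, "wx": 0, "wy": 0, "wz": 0, "grip": 1}])

```text
time: 6.25
position: [0.607, -0.059, 0.2255]
orientation: [1.159, 2.92, -0.001]
ft_force: [-0.3, -0.4, -1.2]
grip_width: 0.014
grasp_force: 44.8
```

>>> play_rows(moves=[{"dx": 0.0045, "dy": 0.008, "dz": 0, "wx": 0, "wy": 0, "wz": 0, "grip": 1}, {"dx": 0, "dy": 0, "dz": 0, "wx": 0, "wy": 0, "wz": 0, "grip": 1}])

```text
time: 6.5
position: [0.6095, -0.0495, 0.2253]
orientation: [1.154, 2.922, 0.001]
ft_force: [-0.3, -0.8, -2.2]
grip_width: 0.0137
grasp_force: 44.8
```

```bash
python3 - <<'E'
from h import *
s,R,p=st(); print(p,R.T@(np.array([.6088,-.0519,p[2]])-p)/.8,R[:,2])
c=cal("wrist");I=bot.read_camera("wrist");zf=p[2]-.1217+.019
m=cv2.inRange(cv2.cvtColor(I,40),(100,120,40),(125,255,255)); m[:,:200]=0;m[:,430:]=0; m[290:]=0;m[:150]=0
cs=max(cv2.findContours(m,0,1)[0],key=cv2.contourArea); h=cv2.convexHull(cs)[:,0]; h=h[h[:,1]<285]
W=np.array([ray(c,*q,zf)[:2] for q in h]); A=np.c_[2*W,np.ones(len(W))]; x=np.linalg.lstsq(A,(W**2).sum(1),rcond=None)[0]
print("cover c",x[:2],"r",np.sqrt(x[2]+x[:2]@x[:2]),"off tool",R.T@np.r_[x[:2]-p[:2],0])
E
```

```text
[ 0.60954039 -0.04948394  0.2253399 ] [-1.38826476e-03 -2.83727291e-03 -1.52603719e-06] [ 3.59741192e-04  3.95056065e-04 -9.99999857e-01]
cover c [ 0.60926591 -0.05031398] r 0.05102823033945784 off tool [-3.66868573e-04 -7.93547910e-04 -4.26655088e-07]
```

>>> play_rows(moves=[{"dx": -0.001, "dy": -0.002, "dz": 0.015, "wx": 0, "wy": 0, "wz": 0, "grip": 1}, {"dx": 0, "dy": 0, "dz": 0.012, "wx": 0, "wy": 0, "wz": 0, "grip": 1}, {"dx": 0, "dy": 0, "dz": 0, "wx": 0, "wy": 0, "wz": 0, "grip": 1}, {"dx": 0, "dy": 0, "dz": 0, "wx": 0, "wy": 0, "wz": 0, "grip": 1}])

```text
time: 7.05
position: [0.6089, -0.0517, 0.2034]
orientation: [-1.155, -2.921, 0.0]
ft_force: [-0.1, -0.7, -1.7]
grip_width: 0.0134
grasp_force: 44.8
```

On target. Descending to the spring balls.

>>> play_rows(moves=[{"dx": 0, "dy": 0, "dz": 0.008, "wx": 0, "wy": 0, "wz": 0, "grip": 1}, {"dx": 0, "dy": 0, "dz": 0.004, "wx": 0, "wy": 0, "wz": 0, "grip": 1}, {"dx": 0, "dy": 0, "dz": 0, "wx": 0, "wy": 0, "wz": 0, "grip": 1}])

```text
time: 7.42
position: [0.6091, -0.052, 0.1939]
orientation: [1.155, 2.921, -0.001]
ft_force: [1.8, -1.6, 0.4]
grip_width: 0.0139
grasp_force: 44.8
```

>>> play_rows(moves=[{"dx": 0, "dy": 0, "dz": 0.004, "wx": 0, "wy": 0, "wz": 0, "grip": 1}, {"dx": 0, "dy": 0, "dz": 0.003, "wx": 0, "wy": 0, "wz": 0, "grip": 1}, {"dx": 0, "dy": 0, "dz": 0, "wx": 0, "wy": 0, "wz": 0, "grip": 1}])

```text
time: 7.8
position: [0.6091, -0.0519, 0.1883]
orientation: [1.155, 2.921, -0.0]
ft_force: [3.7, -3.5, -3.1]
grip_width: 0.0136
grasp_force: 44.8
```

>>> play_rows(moves=[{"dx": 0, "dy": 0, "dz": 0.003, "wx": 0, "wy": 0, "wz": 0, "grip": 1}, {"dx": 0, "dy": 0, "dz": 0.002, "wx": 0, "wy": 0, "wz": 0, "grip": 1}, {"dx": 0, "dy": 0, "dz": 0, "wx": 0, "wy": 0, "wz": 0, "grip": 1}])

```text
time: 8.18
position: [0.6095, -0.0521, 0.1857]
orientation: [1.155, 2.92, 0.002]
ft_force: [-3.3, -2.2, 24.3]
grip_width: 0.0139
grasp_force: 44.8
```

>>> play_rows(moves=[{"dx": 0, "dy": 0, "dz": 0.001, "wx": 0, "wy": 0, "wz": 0, "grip": 1}, {"dx": 0, "dy": 0, "dz": 0, "wx": 0, "wy": 0, "wz": 0, "grip": 1}, {"dx": 0, "dy": 0, "dz": -0.002, "wx": 0, "wy": 0, "wz": 0, "grip": 0}, {"dx": 0, "dy": 0, "dz": 0, "wx": 0, "wy": 0, "wz": 0, "grip": 0}, {"dx": 0, "dy": 0, "dz": -0.01, "wx": 0, "wy": 0, "wz": 0, "grip": 0}, {"dx": 0, "dy": 0, "dz": -0.06, "wx": 0, "wy": 0, "wz": 0, "grip": 0}, {"dx": 0, "dy": 0, "dz": -0.06, "wx": 0, "wy": 0, "wz": 0, "grip": 0}, {"dx": 0, "dy": 0, "dz": 0, "wx": 0, "wy": 0, "wz": 0, "grip": 0}])

```text
time: 9.18
position: [0.6099, -0.052, 0.2925]
orientation: [1.153, 2.918, 0.003]
ft_force: [0.4, -0.2, -0.3]
grip_width: 0.0468
grasp_force: 0.0
```

```bash
python3 - <<'E'
from h import *
s,R,p=st(); c=cal("wrist"); I=bot.read_camera("wrist"); S=bot.read_camera("scene"); cs_=cal("scene"); print(p,s['time'])
u,v=px(cs_,[.608,-.053,.09]).astype(int); B=cv2.resize(S[v-35:v+35,u-45:u+45],(360,280),interpolation=2)
o=np.zeros((500,800,3),np.uint8); o[:400,:640]=I; o[220:500,440:]=B; cv2.imwrite("pics/w4.png",o)
m=cv2.inRange(cv2.cvtColor(I,40),(100,120,40),(125,255,255)); k=max(cv2.findContours(m,0,1)[0],key=cv2.contourArea); h=cv2.convexHull(k)[:,0]
for zf in (.083,.089):
    W=np.array([ray(c,*q,zf)[:2] for q in h]); A=np.c_[2*W,np.ones(len(W))]; x=np.linalg.lstsq(A,(W**2).sum(1),rcond=None)[0]
    print(zf,x[:2],"r",np.sqrt(x[2]+x[:2]@x[:2]))
E
```

```text
[ 0.60990723 -0.05200299  0.29247522] 9.175
0.083 [ 0.60998585 -0.05358268] r 0.0512091357963251
0.089 [ 0.60875321 -0.0524241 ] r 0.05015201128870843
```

View pics/w4.png

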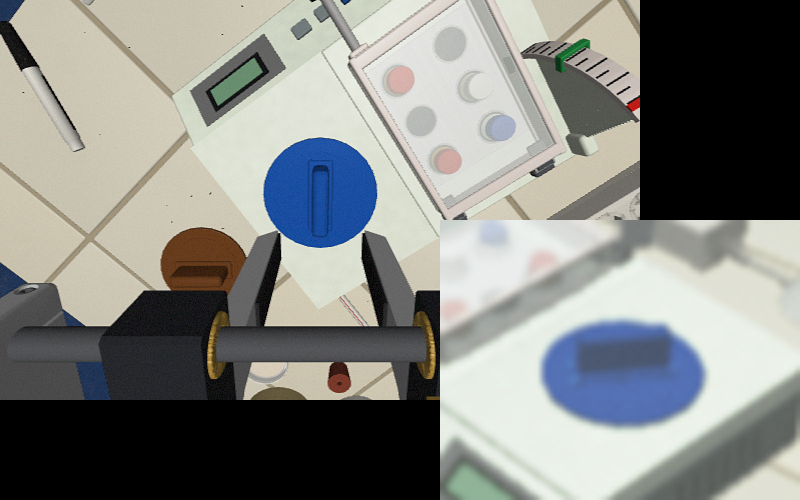

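The cover lies level and flush: its apparent flange radius is 51.2 mm at home height, the same as when held. The green mark is at (573,55) and the red line at (636,103). Next I go above the lid bar.

>>> play_rows(moves=[{"dx": 0.0585, "dy": 0.0096, "dz": 0, "wx": 0, "wy": 0, "wz": 0, "grip": 0}, {"dx": 0.0585, "dy": 0.0096, "dz": 0, "wx": 0, "wy": 0, "wz": 0, "grip": 0}, {"dx": 0.0585, "dy": 0.0096, "dz": 0, "wx": 0, "wy": 0, "wz": 0, "grip": 0}, {"dx": 0.0585, "dy": 0.0096, "dz": 0, "wx": 0, "wy": 0, "wz": 0, "grip": 0}, {"dx": 0, "dy": 0, "dz": 0, "wx": 0, "wy": 0, "wz": 0.9, "grip": 0}, {"dx": 0, "dy": 0, "dz": 0, "wx": 0, "wy": 0, "wz": 0.9, "grip": 0}, {"dx": 0, "dy": 0, "dz": 0, "wx": 0, "wy": 0, "wz": 0.9, "grip": 0}, {"dx": 0, "dy": 0, "dz": 0, "wx": 0, "wy": 0, "wz": 0.9, "grip": 0}, {"dx": 0, "dy": 0, "dz": 0, "wx": 0, "wy": 0, "wz": 0.9, "grip": 0}, {"dx": 0, "dy": 0, "dz": 0, "wx": 0, "wy": 0, "wz": 0.9, "grip": 0}])

```text
time: 10.52
position: [0.4926, 0.0989, 0.2882]
orientation: [-2.361, -2.073, 0.003]
ft_force: [-0.9, 0.6, 0.0]
grip_width: 0.0468
grasp_force: 0.0
```

>>> play_rows(moves=[{"dx": 0, "dy": 0, "dz": 0, "wx": 0, "wy": 0, "wz": 0, "grip": 0}, {"dx": 0, "dy": 0, "dz": 0, "wx": 0, "wy": 0, "wz": 0, "grip": 0}])

```text
time: 10.78
position: [0.493, 0.0988, 0.2887]
orientation: [-2.351, -2.083, 0.001]
ft_force: [0.9, -0.4, 0.1]
grip_width: 0.0469
grasp_force: 0.0
```

```bash
python3 - <<'E'
from h import *
s,R,p=st(); c=cal("wrist"); I=bot.read_camera("wrist"); cv2.imwrite("pics/w5.png",I)
print(p,np.degrees(np.arctan2(R[1,1],R[0,1])),s['joint_positions'].round(2)); print("bar pred",px(c,[.4937,.0992,.097]))
hsv=cv2.cvtColor(I,40); g=cv2.inRange(hsv,(50,120,40),(85,255,255)); 
for k in cv2.findContours(g,0,1)[0]:
    if cv2.contourArea(k)>40: print("green",cv2.boundingRect(k))
E
```

```text
[0.49300031 0.09879392 0.28870085] -6.921741901746373 [-1.37  0.43  1.35  2.05 -0.49  1.05  0.09]
bar pred [322.34807735 198.43804782]
green (517, 100, 22, 31)
```

View pics/w5.png

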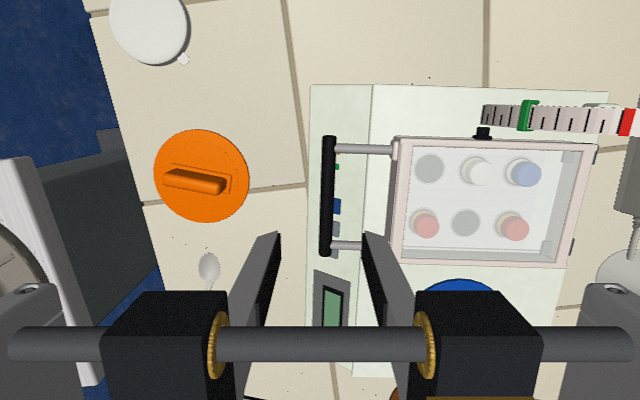

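The bar runs from (328,136) to (326,257), centre (327.5,196), about 4 mm further ahead than predicted. The green mark is at (528,115), the red line at (628,123) and the pointer at (483,132). I'll work out the bar position and mark angle.

```bash
python3 - <<'E'
from h import *
from scipy.optimize import brentq
yaw=np.radians(-7.84); Rz=Ro.from_euler('z',yaw).as_matrix(); 
def phi(c,u,v,o,r):
    K,R,t=c; C=Rz.T@(-R.T@t-o)-[.085,0,.084]; d=Rz.T@R.T@np.linalg.solve(K,[u,v,1.])
    a,b,k=d[0]**2+d[2]**2,C[0]*d[0]+C[2]*d[2],C[0]**2+C[2]**2-r*r
    l=(-b-np.sqrt(b*b-a*k))/a; P=C+l*d; return np.arctan2(P[2],-P[0]),P[1]
I=cv2.imread("pics/w5.png"); h=cv2.cvtColor(I,40); c=cal("wrist")
def cen(m):
    k=max(cv2.findContours(m,0,1)[0],key=cv2.contourArea); M=cv2.moments(k); return M['m10']/M['m00'],M['m01']/M['m00'],cv2.boundingRect(k)
g=cen(cv2.inRange(h,(50,120,40),(85,255,255))); m=cv2.inRange(h,(0,170,120),(8,255,255)); m[:,:600]=0; m[160:]=0; r=cen(m); print(g,r)
for ox in (.620,.6235):
  o=np.array([ox,.0263,0])
  for rad in (.093,.097):
    G,Rr=phi(c,*g[:2],o,rad),phi(c,*r[:2],o,rad); T=cal("top")
    G2,R2=phi(T,259.5,160.8,o,rad),phi(T,260.5,142.2,o,rad)
    print(ox,rad,G,Rr,"mark",1.05-Rr[0]+G[0],"top",1.05-R2[0]+G2[0],G2,R2)
a,b=ray(c,328,136,.1),ray(c,326,257,.1); print("bar",a,b,(a+b)/2,np.degrees(np.arctan2(-(a-b)[0],(a-b)[1])))
s,R,p=st(); plan(R,p,[[*((a+b)/2)[:2],.2887],[*((a+b)/2)[:2],.178]])
E
```

```text
(524.615969581749, 114.26552598225602, (517, 100, 22, 31)) (626.4127604166666, 121.83854166666666, (618, 108, 18, 28))
0.62 0.093 (np.float64(0.5275266197302759), np.float64(0.12813343112701578)) (np.float64(1.1150640170483999), np.float64(0.12570102844463488)) mark 0.4624626026818761 top 0.4487666884050383 (np.float64(0.5151830084762483), np.float64(0.1266291904486132)) (np.float64(1.11641632007121), np.float64(0.12494546918815133))
0.62 0.097 (np.float64(0.5503614160982152), np.float64(0.1282387823073067)) (np.float64(1.1034953631776863), np.float64(0.12583641586401426)) mark 0.496866052920529 top 0.48760796482695734 (np.float64(0.5642511647321626), np.float64(0.12557158295863885)) (np.float64(1.1266431999052053), np.float64(0.12422393002702048))
0.6235 0.093 (np.float64(0.4904160855322146), np.float64(0.12757490063274582)) (np.float64(1.0863093926537388), np.float64(0.12517056487203726)) mark 0.4541066928784758 top 0.42612737332971795 (np.float64(0.45479486995081664), np.float64(0.12701968313010453)) (np.float64(1.0786674966210987), np.float64(0.1247548701292331))
0.6235 0.097 (np.float64(0.5152582553782566), np.float64(0.12768242579470873)) (np.float64(1.0760047678959765), np.float64(0.1253049675212827)) mark 0.48925348748228015 top 0.46941176117346206 (np.float64(0.5099678885321799), np.float64(0.1258844688050777)) (np.float64(1.0905561273587179), np.float64(0.12402630628442883))
bar [0.50463802 0.15123147 0.1       ] [0.49061687 0.04584071 0.1       ] [0.49762744 0.09853609 0.1       ] -7.578112732120876
[0.498 0.099 0.289] n 1 per row [0.0004 0.0057 0.0001]
[0.498 0.099 0.178] n 2 per row [0.     0.     0.0692]
```

>>> play_rows(moves=[{"dx": 0, "dy": 0.0057, "dz": 0, "wx": 0, "wy": 0, "wz": 0.08, "grip": 0}, {"dx": 0, "dy": 0, "dz": 0.065, "wx": 0, "wy": 0, "wz": 0, "grip": 0}, {"dx": 0, "dy": 0, "dz": 0.03, "wx": 0, "wy": 0, "wz": 0, "grip": 0}, {"dx": 0, "dy": 0, "dz": 0, "wx": 0, "wy": 0, "wz": 0, "grip": 0}, {"dx": 0, "dy": 0, "dz": 0, "wx": 0, "wy": 0, "wz": 0, "grip": 0}])

```text
time: 11.45
position: [0.4984, 0.098, 0.214]
orientation: [2.369, 2.062, 0.001]
ft_force: [1.2, -0.4, 0.1]
grip_width: 0.047
grasp_force: 0.0
```

```bash
python3 - <<'E'
from h import *
s,R,p=st(); print(p,s['ft_force'],np.degrees(np.arctan2(R[1,1],R[0,1])),s['joint_positions'].round(3)); plan(R,p,[[.4976,.0985,.175]])
E
```

```text
[0.498365   0.09802763 0.21399806] [ 1.20107425 -0.40648327  0.11208056] -7.936976000925694 [-1.218  0.519  1.173  2.105 -0.613  0.917  0.168]
[0.498 0.098 0.175] n 1 per row [ 0.0004 -0.0011  0.0487]
```

>>> play_rows(moves=[{"dx": 0, "dy": -0.001, "dz": 0.03, "wx": 0, "wy": 0, "wz": 0, "grip": 0}, {"dx": 0, "dy": 0, "dz": 0.019, "wx": 0, "wy": 0, "wz": 0, "grip": 0}, {"dx": 0, "dy": 0, "dz": 0, "wx": 0, "wy": 0, "wz": 0, "grip": 1}, {"dx": 0, "dy": 0, "dz": 0, "wx": 0, "wy": 0, "wz": 0, "grip": 1}, {"dx": 0, "dy": 0, "dz": 0, "wx": 0, "wy": 0, "wz": 0, "grip": 1}, {"dx": 0, "dy": 0, "dz": 0, "wx": 0, "wy": 0, "wz": 0, "grip": 1}, {"dx": 0, "dy": 0, "dz": 0, "wx": 0, "wy": 0, "wz": 0, "grip": 1}], force=40)

```text
time: 12.32
position: [0.4977, 0.0984, 0.1743]
orientation: [2.369, 2.062, 0.002]
ft_force: [5.0, -0.2, -0.3]
grip_width: 0.0105
grasp_force: 40.0
```

>>> play_rows(moves=[{"dx": 0, "dy": 0.003, "dz": -0.0274, "wx": 0, "wy": 0, "wz": 0, "grip": 1}, {"dx": 0, "dy": 0.0057, "dz": -0.0269, "wx": 0, "wy": 0, "wz": 0, "grip": 1}, {"dx": 0, "dy": 0.0084, "dz": -0.0262, "wx": 0, "wy": 0, "wz": 0, "grip": 1}, {"dx": 0, "dy": 0.011, "dz": -0.0253, "wx": 0, "wy": 0, "wz": 0, "grip": 1}, {"dx": 0, "dy": 0, "dz": 0, "wx": 0, "wy": 0, "wz": 0, "grip": 1}, {"dx": 0, "dy": 0, "dz": 0, "wx": 0, "wy": 0, "wz": 0, "grip": 1}])

```text
time: 13.08
position: [0.5187, 0.095, 0.2577]
orientation: [2.37, 2.062, -0.001]
ft_force: [2.5, -4.3, -6.5]
grip_width: 0.0111
grasp_force: 40.0
```

```bash
python3 - <<'E'
from h import *
s,R,p=st(); print(p,s['joint_positions'].round(2))
W,S,T=[bot.read_camera(n) for n in("wrist","scene","top")]
for n,i in(("W2",W),("S2",S),("T2",T)): cv2.imwrite(f"pics/{n}.png",i)
P=[.6215+.0,.0263,0]; Rz=Ro.from_euler('z',-.137).as_matrix(); X=np.array(P)+Rz@[.03,.125,.12]
o=np.zeros((600,800,3),np.uint8); o[:400,:640]=W
for n,i,x0,z in(("scene",S,0,6),("top",T,400,6)):
    u,v=px(cal(n),X).astype(int); print(n,u,v); o[400 if 0 else 300:,x0:x0+400]=cv2.resize(i[v-25:v+25,u-33:u+33],(400,300),interpolation=2)
cv2.imwrite("pics/l1.png",o)
E
```

```text
[0.51867142 0.09502604 0.25770196] [-1.23  0.5   1.23  2.03 -0.56  1.01  0.13]
scene 289 147
top 262 151
```

View pics/l1.png

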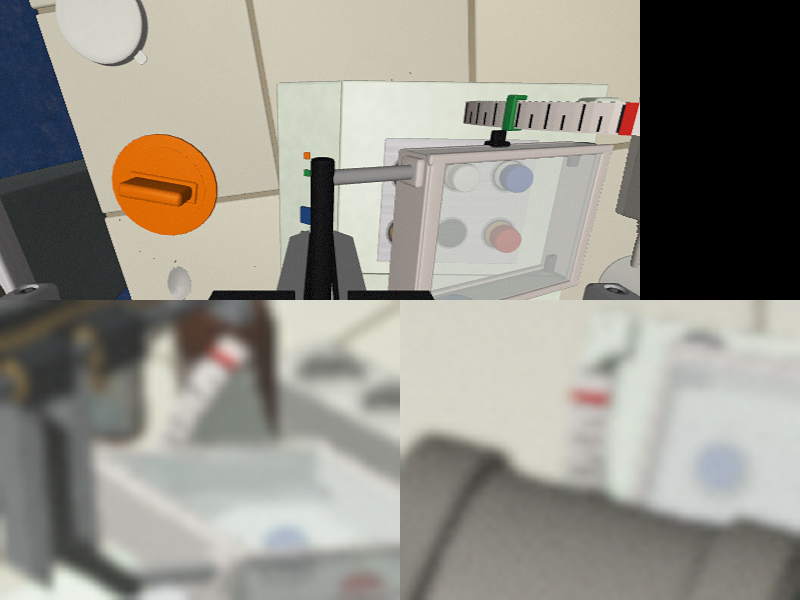

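Pointer tip is at about (498,131) and the green mark at about (511,118) with the lid near 0.39 rad, so it still needs roughly 0.1 rad. I'll measure this from the masks in both wrist views.

```bash
cat > m.py <<'E'
from h import *
from scipy.optimize import least_squares
Rz=Ro.from_euler('z',-7.84,degrees=True).as_matrix()
def big(m,off=(0,0)):
    k=max(cv2.findContours(m,0,1)[0],key=cv2.contourArea); z=np.zeros_like(m); cv2.drawContours(z,[k],-1,255,-1); return np.argwhere(z)[:,::-1]
def feats(I):
    h=cv2.cvtColor(I,40); m=cv2.inRange(h,(50,120,40),(85,255,255)); m[:,:450]=0; m[180:]=0; G=big(m); y0,y1=G[:,1].min(),G[:,1].max()
    s=G[G[:,1]>y0+.45*(y1-y0)]; g=s.mean(0)
    gi=G[G[:,1]>=y1-2].mean(0)
    m=cv2.inRange(h,(0,170,100),(8,255,255)); m[:,:590]=0; m[160:]=0; r=big(m)
    y=r[:,1]; r=r[(r[:,0]<638)].mean(0)
    m=cv2.inRange(h,(0,0,0),(180,255,55)); m[:int(y1)-2]=0; m[int(y1)+30:]=0; x=int(g[0]); m[:,:x-60]=0; m[:,x+50:]=0
    P=big(m); t=P[P[:,1]<=P[:,1].min()+4].mean(0)
    return g,gi,r,t,len(P)
def ph(c,uv,ox,r,oy=.0263):
    K,R,t=c; C=Rz.T@(-R.T@t-[ox,oy,0])-[.085,0,.084]; d=Rz.T@R.T@np.linalg.solve(K,[*uv,1.])
    a,b,k=d[0]**2+d[2]**2,C[0]*d[0]+C[2]*d[2],C[0]**2+C[2]**2-r*r
    P=C+(-b-np.sqrt(max(b*b-a*k,0)))/a*d; return np.arctan2(P[2],-P[0]),P[1]
E
python3 - <<'E'
from m import *
s,R,p=st(); c2=cal("wrist"); A=c2[1]@R; o=R.T@(-c2[1].T@c2[2]-p)
R0=Ro.from_rotvec([-2.351,-2.083,.001]).as_matrix(); p0=np.array([.493,.09879,.2887]); r=A@R0.T; c0=(c2[0],r,-r@(p0+R0@o))
f0,f2=feats(cv2.imread("pics/w5.png")),feats(cv2.imread("pics/W2.png"))
for f in(f0,f2): print([np.round(x,1) for x in f])
def res(v):
    ox,ro,mk,off=v
    return [ph(c0,f0[0],ox,ro)[0]-mk-off,ph(c2,f2[0],ox,ro)[0]-mk-off,ph(c0,f0[2],ox,ro)[0]-1.05-off,ph(c2,f2[2],ox,ro)[0]-1.05-off,
      ph(c0,f0[3],ox,.09)[0]-off,ph(c2,f2[3],ox,.09)[0]-.39-off,(off)/.03,(ro-.096)/.1,(ox-.6215)/.1]
q=least_squares(res,[.6215,.096,.47,0]); print(q.x,q.fun.round(3))
for c,f in((c0,f0),(c2,f2)): print([np.round(ph(c,f[i],q.x[0],r),3) for i,r in((0,q.x[1]),(1,.09),(2,q.x[1]),(3,.09))])
E
```

```text
[array([522.9, 122.4]), array([523.3, 129.1]), array([626.4, 121.8]), array([482.7, 130. ]), np.int64(168)]
[array([508.8, 120.8]), array([509.8, 128.9]), array([628.1, 118.5]), array([498.9, 132.2]), np.int64(281)]
[6.24291898e-01 9.68872586e-02 5.03586259e-01 3.35067265e-05] [-0.002  0.002  0.018  0.019 -0.001  0.001  0.001  0.009  0.028]
[array([0.502, 0.122]), array([0.469, 0.117]), array([1.068, 0.125]), array([-0.001,  0.113])]
[array([0.505, 0.122]), array([0.472, 0.117]), array([1.069, 0.125]), array([0.391, 0.114])]
```

>>> play_rows(moves=[{"dx": 0, "dy": 0.0064, "dz": -0.0122, "wx": 0, "wy": 0, "wz": 0, "grip": 1}, {"dx": 0, "dy": 0.0068, "dz": -0.012, "wx": 0, "wy": 0, "wz": 0, "grip": 1}, {"dx": 0, "dy": 0, "dz": 0, "wx": 0, "wy": 0, "wz": 0, "grip": 1}, {"dx": 0, "dy": 0, "dz": 0, "wx": 0, "wy": 0, "wz": 0, "grip": 1}, {"dx": 0, "dy": 0, "dz": 0, "wx": 0, "wy": 0, "wz": 0, "grip": 1}])

```text
time: 13.85
position: [0.5291, 0.0935, 0.2774]
orientation: [-2.369, -2.062, 0.002]
ft_force: [-0.9, -5.1, -6.8]
grip_width: 0.0108
grasp_force: 40.0
```

```bash
python3 - <<'E'
from m import *
s,R,p=st(); c=cal("wrist"); I=bot.read_camera("wrist"); f=feats(I); print(p,s['ft_force'],s['grip_width'],[np.round(x,1) for x in f])
print("theta z",np.arcsin(.05897+(p[2]-.1743)/.2204)-.059,[np.round(ph(c,f[i],.6243,r),3) for i,r in((0,.0969),(1,.09),(2,.0969),(3,.09))])
u,v=f[3].astype(int); cv2.imwrite("pics/l2.png",cv2.resize(I[v-45:v+30,u-50:u+50],(800,600),interpolation=cv2.INTER_CUBIC)); print(u-50,v-45)
E
```

```text
Traceback (most recent call last):
  File "m.py", line 10, in feats
    m=cv2.inRange(h,(0,170,100),(8,255,255)); m[:,:590]=0; m[160:]=0; r=big(m)
                                                                        ~~~^^^
  File "m.py", line 5, in big
    k=max(cv2.findContours(m,0,1)[0],key=cv2.contourArea); z=np.zeros_like(m); cv2.drawContours(z,[k],-1,255,-1); return np.argwhere(z)[:,::-1]
ValueError: max() iterable argument is empty
```

```bash
sed -i 's/ r=big(m)$/ r=big(m) if m.any() else np.zeros((1,2))/' m.py; python3 - <<'E'
from m import *
s,R,p=st(); c=cal("wrist"); I=bot.read_camera("wrist"); f=feats(I); print(p,s['ft_force'],s['grip_width'],[np.round(x,1) for x in f])
print("theta z",np.arcsin(.05897+(p[2]-.1743)/.2204)-.059,[np.round(ph(c,f[i],.6243,r),3) for i,r in((0,.0969),(1,.09),(3,.09))])
u,v=f[3].astype(int); cv2.imwrite("pics/l2.png",cv2.resize(I[v-45:v+30,u-50:u+50],(800,600),interpolation=cv2.INTER_CUBIC)); print(u-50,v-45)
E
```

```text
[0.52909151 0.09351109 0.27742933] [-1.04772087 -5.11008497 -5.78754471] 0.010873839125844798 [array([477.9, 119. ]), array([478.9, 126.2]), array([0., 0.]), array([480.2, 131.1]), np.int64(239)]
theta z 0.49593599071449895 [array([0.509, 0.122]), array([0.468, 0.117]), array([0.485, 0.114])]
430 86
```

View pics/l2.png

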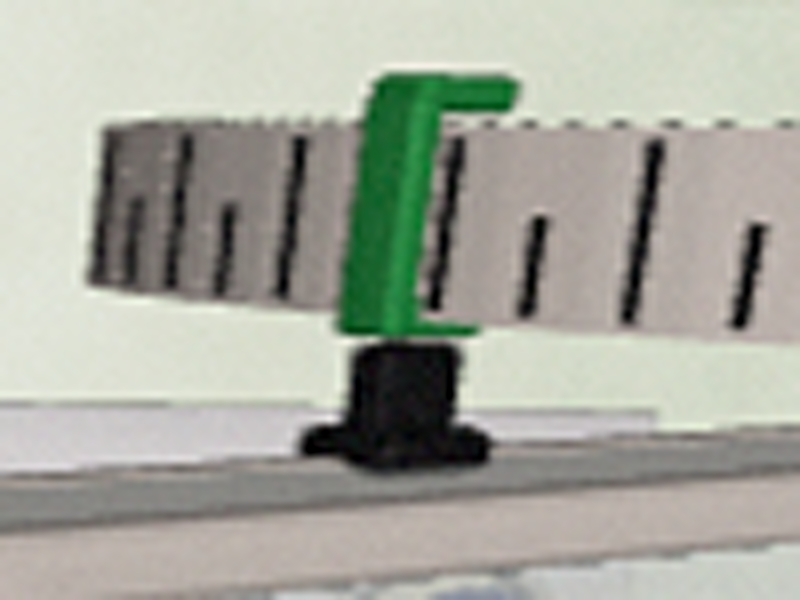

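The crop (8×, origin 430,86) shows the mark as a green staple. Its outer face spans x 342–388, and one leg runs inward to its end at (480,330). The pointer spans x 350–460 right beside it. I'll turn these edges into angles.

```bash
python3 - <<'E'
from m import *
from scipy.optimize import brentq
c=cal("wrist"); q=lambda x,y:(430+x/8,86+y/8)
for ox in(.622,.6243,.6265):
    le=ph(c,q(480,330),ox,.09)[0]
    ro=brentq(lambda r:ph(c,q(390,333),ox,r)[0]-le,.085,.12)
    lo=ph(c,q(342,330),ox,ro)[0]
    print(ox,"leg end",le,"ro",ro,"low",lo,"mark mid",(le+lo)/2,"ptr edges",[round(ph(c,q(x,345),ox,.09)[0],3) for x in(350,375,405,455)])
s,R,p=st(); print((Rz.T@(p-[.6243,.0263,0]))-[.085,0,.084+.078])
E
```

```text
0.622 leg end 0.5875119202381988 ro 0.10284619223717148 low 0.5462559250068657 mark mid 0.5668839226225322 ptr edges [np.float64(0.455), np.float64(0.483), np.float64(0.515), np.float64(0.565)]
0.6243 leg end 0.5611113075084612 ro 0.10242964705793006 low 0.5184283826716736 mark mid 0.5397698450900674 ptr edges [np.float64(0.424), np.float64(0.453), np.float64(0.486), np.float64(0.538)]
0.6265 leg end 0.5354525585986133 ro 0.10206566535653143 low 0.4913107441013786 mark mid 0.5133816513499959 ptr edges [np.float64(0.394), np.float64(0.424), np.float64(0.459), np.float64(0.512)]
[-0.18850556  0.05358424  0.11541972]
```

Absolute angles are limited by the hinge position error. The evenly spaced ticks and the red line (1.05) give a better ruler, so I'll use the earlier view where all of them are visible.

```bash
python3 - <<'E'
from m import *
from scipy.signal import find_peaks
s,R,p=st(); c=cal("wrist"); A=c[1]@R; o=R.T@(-c[1].T@c[2]-p)
def cc(rv,p0):
    R0=Ro.from_rotvec(rv).as_matrix(); r=A@R0.T; return (c[0],r,-r@(np.array(p0)+R0@o))
c0=cc([-2.351,-2.083,.001],[.493,.09879,.2887]); c2=cc([2.37,2.062,-.001],[.51867,.09503,.2577])
for n,cx,x0,x1,ya,yb in(("w5",c0,480,639,121,128),("W2",c2,462,639,121,127)):
    I=cv2.imread(f"pics/{n}.png"); h=cv2.cvtColor(I,40); g=cv2.cvtColor(I,6).astype(float)
    xs=np.arange(x0,x1); ys=ya+(xs-x0)*(yb-ya)/(x1-x0)
    pr=np.mean([[g[int(round(y))+k,x] for k in(-1,0,1)] for x,y in zip(xs,ys)],0)
    pk,_=find_peaks(-pr,prominence=12); out=[]
    for i in pk:
        w=np.arange(max(i-2,0),min(i+3,len(xs))); d=pr[w].max()-pr[w]; u=(xs[w]*d).sum()/d.sum(); y=ys[i]
        out.append((round(u,1),h[int(y),int(round(u)),:2].tolist(),round(pr[i]),[round(ph(cx,(u,y),.6243,r)[0],3) for r in(.0945,.097,.1)]))
    print(n,*out,sep="\n")
    print(''.join('G' if 45<a[0]<90 and a[1]>110 else 'R' if (a[0]<9 or a[0]>172) and a[1]>150 else '#' if a[2]<80 else '.' for a in [h[int(round(y)),x] for x,y in zip(xs,ys)]))
E
```

```text
w5
.##...##....##......#.......##........GGGGGGGGG..##...........G............##.............#..............#...............##...............##RRRRRRRRRRR........
W2
..##...##.....#.......R........#.........GGGGGGGGGG...#.............#..............##..............##................##.................##..................##RRRRRRRRRRRRR......
```

```bash
python3 - <<'E'
from m import *
s,R,p=st(); c=cal("wrist"); A=c[1]@R; o=R.T@(-c[1].T@c[2]-p)
def cc(rv,p0):
    R0=Ro.from_rotvec(rv).as_matrix(); r=A@R0.T; return (c[0],r,-r@(np.array(p0)+R0@o))
c0=cc([-2.351,-2.083,.001],[.493,.09879,.2887])
i=np.array([0,1,2,3,4,6,7,8,9,10,11,12]); x=480+np.array([1.5,6.5,12.5,20,28.5,49.5,62,75.5,90,105,121.5,138.5])
y=lambda x:121+(x-480)*7/159
for ox in(.6215,.6243,.6265):
  for r in(.094,.097,.1):
    f=np.array([ph(c0,(u,y(u)),ox,r)[0] for u in x]); k=np.polyfit(i,f,1); red=ph(c0,(625,y(625)),ox,r)[0]
    gl,gr=[(ph(c0,(u,y(u)),ox,r)[0]-k[1])/k[0] for u in(518,527)]
    print(ox,r,"pitch",k[0].round(4),"off",k[1].round(3),"rms",np.std(f-np.polyval(k,i)).round(4),"red",red.round(3),"red idx",((red-k[1])/k[0]).round(2),"green idx",gl.round(2),gr.round(2),f[[0,1,2]].round(3))
E
```

```text
0.6215 0.094 pitch 0.0814 off 0.081 rms 0.0065 red 1.098 red idx 12.49 green idx 4.87 5.7 [0.096 0.167 0.24 ]
0.6215 0.097 pitch 0.0769 off 0.126 rms 0.0087 red 1.09 red idx 12.54 green idx 4.82 5.65 [0.146 0.209 0.276]
0.6215 0.1 pitch 0.0728 off 0.167 rms 0.0103 red 1.083 red idx 12.58 green idx 4.78 5.62 [0.19  0.247 0.308]
0.6243 0.094 pitch 0.0839 off 0.034 rms 0.003 red 1.076 red idx 12.42 green idx 4.92 5.75 [0.041 0.119 0.198]
0.6243 0.097 pitch 0.079 off 0.083 rms 0.006 red 1.068 red idx 12.47 green idx 4.87 5.7 [0.097 0.166 0.237]
0.6243 0.1 pitch 0.0746 off 0.127 rms 0.0082 red 1.061 red idx 12.52 green idx 4.83 5.66 [0.146 0.207 0.272]
0.6265 0.094 pitch 0.0862 off -0.006 rms 0.0016 red 1.058 red idx 12.35 green idx 4.97 5.8 [-0.007  0.079  0.164]
0.6265 0.097 pitch 0.0809 off 0.047 rms 0.0036 red 1.051 red idx 12.42 green idx 4.91 5.74 [0.056 0.13  0.205]
0.6265 0.1 pitch 0.0762 off 0.094 rms 0.0063 red 1.045 red idx 12.47 green idx 4.86 5.7 [0.109 0.174 0.242]
```

The leg end suggests the mark is slightly above the current 0.49, but viewing it from 60° elevation mixes radius with angle. I'll lean the hand toward the robot about the bar, so the camera looks more along the mark's radius.

>>> play_rows(moves=[{"dx": 0, "dy": -0.0136, "dz": 0.0009, "wx": -0.8, "wy": 0, "wz": 0, "grip": 1}, {"dx": 0, "dy": -0.0136, "dz": 0.0009, "wx": -0.8, "wy": 0, "wz": 0, "grip": 1}, {"dx": 0, "dy": -0.0136, "dz": 0.0009, "wx": -0.8, "wy": 0, "wz": 0, "grip": 1}, {"dx": 0, "dy": 0, "dz": 0, "wx": 0, "wy": 0, "wz": 0, "grip": 1}, {"dx": 0, "dy": 0, "dz": 0, "wx": 0, "wy": 0, "wz": 0, "grip": 1}])

```text
time: 14.58
position: [0.5009, 0.0901, 0.2749]
orientation: [2.168, 1.866, 0.288]
ft_force: [21.4, -5.1, -19.2]
grip_width: 0.0109
grasp_force: 40.1
```

```bash
python3 - <<'E'
from m import *
import pickle
s,R,p=st(); c=cal("wrist"); I=bot.read_camera("wrist"); cv2.imwrite("pics/W4.png",I); pickle.dump(c,open("c4.pkl","wb"))
g=p+.078*R[:,2]; print(p,"grasp",g,s['ft_force'],s['joint_positions'].round(2),s['grip_width'],R[:,2].round(3))
print("theta",np.arcsin(.05897+(g[2]-.0963)/.2204)-.059)
h=cv2.cvtColor(I,40); gm=cv2.inRange(h,(50,120,40),(85,255,255)); gm[:,:350]=0
G=big(gm); print("green box",G.min(0),G.max(0),"pred mark .5",px(c,np.array([.6243,.0263,0])+Rz@[.085-.09*np.cos(.5),.117,.084+.09*np.sin(.5)]))
for y in range(G[:,1].min(),G[:,1].max()+1,2):
    x=G[G[:,1]==y][:,0]; print(y,x.min(),x.max(),end=" | ")
y1=G[:,1].max(); x0=int(G[:,0].mean()); bm=h[:,:,2]<60; print("\nblack rows")
for y in range(y1+1,y1+16):
    x=np.flatnonzero(bm[y,x0-30:x0+30])+x0-30; print(y,x.min() if len(x) else None,x.max() if len(x) else None,end=" | ")
E
```

```text
[0.5008656  0.09010839 0.27487101] grasp [0.52577003 0.08454748 0.20116317] [ 21.42219329  -5.13493064 -19.20962407] [-1.62  0.18  1.37  2.22 -0.03  0.59 -0.4 ] 0.010879344415628914 [ 0.319 -0.071 -0.945]
theta 0.5052186084518278
green box [419  79] [434 107] pred mark .5 [427.34958522 106.72574562]
79 422 433 | 81 422 434 | 83 421 428 | 85 421 428 | 87 421 427 | 89 421 427 | 91 421 427 | 93 421 427 | 95 420 427 | 97 420 426 | 99 420 426 | 101 420 426 | 103 419 426 | 105 419 426 | 107 420 431 | 
black rows
108 None None | 109 422 429 | 110 421 429 | 111 421 429 | 112 421 429 | 113 421 429 | 114 420 429 | 115 420 429 | 116 420 429 | 117 420 428 | 118 419 429 | 119 416 432 | 120 416 432 | 121 415 432 | 122 421 432 |
```

```bash
python3 - <<'E'
from m import *
import pickle
c4=pickle.load(open("c4.pkl","rb")); s,R,p=st(); A=c4[1]@R; o=R.T@(-c4[1].T@c4[2]-p)
def cc(rv,p0):
    R0=Ro.from_rotvec(rv).as_matrix(); r=A@R0.T; return (c4[0],r,-r@(np.array(p0)+R0@o))
c3=cc([-2.369,-2.062,.002],[.52909,.09351,.27743]); c0=cc([-2.351,-2.083,.001],[.493,.09879,.2887])
def tri(obs):
    M=[];b=[]
    for (K,R,t),u in obs:
        d=R.T@np.linalg.solve(K,[*u,1.]); d/=np.linalg.norm(d); Q=np.eye(3)-np.outer(d,d); M.append(Q); b.append(Q@(-R.T@t))
    X=np.linalg.lstsq(np.vstack(M),np.hstack(b),rcond=None)[0]; e=[np.round(px(c,X)-u,1) for c,u in obs]
    w=Rz.T@(X-[.6243,.0263,0]); q=w-[.085,0,.084]; return w.round(4),"r",np.hypot(q[0],q[2]).round(4),"phi",np.arctan2(q[2],-q[0]).round(3),e
q=lambda x,y:(430+x/8,86+y/8)
for n,a,b in(("leg end up",q(480,330),(431.5,107)),("out low",q(342,330),(419,106)),("out up",q(390,333),(426.5,107)),("ptr left",q(350,350),(420.8,110)),("ptr right",q(460,350),(429.8,110))):
    print(n,*tri([(c3,a),(c4,b)]))
E
```

```text
leg end up [0.0134 0.1164 0.1223] r 0.0812 phi 0.492 [array([ 0. , -0.1]), array([0. , 0.1])]
out low [0.0003 0.117  0.1246] r 0.0939 phi 0.447 [array([-0. , -0.8]), array([0.1, 0.7])]
out up [1.000e-04 1.171e-01 1.343e-01] r 0.0987 phi 0.535 [array([-0. , -0.2]), array([0. , 0.2])]
ptr left [-0.      0.1149  0.1277] r 0.0956 phi 0.475 [array([-0. ,  0.2]), array([-0. , -0.2])]
ptr right [0.0118 0.1144 0.1227] r 0.0828 phi 0.486 [array([-0. ,  0.3]), array([-0. , -0.2])]
```

Triangulation puts the mark centre at about 0.49 and the pointer at about 0.48–0.49, and their centres coincide in both views. I'll go back to the upright pose to take the strain off the arm.

```bash
python3 - <<'E'
from m import *
s,R,p=st(); Rt=Ro.from_rotvec([-2.369,-2.062,.002]).as_matrix(); pt=np.array([.5291,.0935,.2774])
rv=np.degrees(Ro.from_matrix(R.T@Rt).as_rotvec()); print("rot deg",rv,"shift tool units",R.T@(pt-p)/.8)
g0=p+.078*R[:,2]; gt=pt+.078*Rt[:,2]; Rc=R; pc=p
for k in range(1,4):
    Rn=R@Ro.from_rotvec(np.radians(rv)*k/3).as_matrix(); pn=g0+(gt-g0)*k/3-.078*Rn[:,2]
    print((Rc.T@(pn-pc)/.8).round(4),(rv/30).round(3)); Rc,pc=Rn,pn
E
```

```text
rot deg [19.12322769  1.43971065 -0.66111299] shift tool units [0.00947562 0.03344234 0.00793973]
[0.0031 0.0113 0.0014] [ 0.637  0.048 -0.022]
[0.0031 0.0114 0.0014] [ 0.637  0.048 -0.022]
[0.0031 0.0115 0.0014] [ 0.637  0.048 -0.022]
```

>>> play_rows(moves=[{"dx": 0.003, "dy": 0.0113, "dz": 0.0014, "wx": 0.64, "wy": 0.05, "wz": -0.02, "grip": 1}, {"dx": 0.003, "dy": 0.0114, "dz": 0.0014, "wx": 0.64, "wy": 0.05, "wz": -0.02, "grip": 1}, {"dx": 0.003, "dy": 0.0115, "dz": 0.0014, "wx": 0.64, "wy": 0.05, "wz": -0.02, "grip": 1}, {"dx": 0, "dy": 0, "dz": 0, "wx": 0, "wy": 0, "wz": 0, "grip": 1}, {"dx": 0, "dy": 0, "dz": 0, "wx": 0, "wy": 0, "wz": 0, "grip": 1}, {"dx": 0, "dy": 0, "dz": 0, "wx": 0, "wy": 0, "wz": 0, "grip": 1}])

```text
time: 15.38
position: [0.5218, 0.0896, 0.2761]
orientation: [2.341, 2.024, 0.033]
ft_force: [-5.0, -13.8, -6.3]
grip_width: 0.0104
grasp_force: 39.9
```

```bash
cat > chk.py <<'E'
from m import *
s,R,p=st(); c=cal("wrist"); I=bot.read_camera("wrist"); h=cv2.cvtColor(I,40); g=p+.078*R[:,2]
print(s['time'],p.round(4),g.round(4),s['ft_force'].round(1),s['joint_positions'].round(2),"theta",np.arcsin(.05897+(g[2]-.0963)/.2204)-.059)
gm=cv2.inRange(h,(50,120,40),(85,255,255)); gm[:,:400]=0; gm[180:]=0; G=big(gm); y1=G[:,1].max(); L=G[G[:,1]>=y1-1]; x0=int(G[:,0].mean())
X=[]
for y in range(y1+3,y1+8):
    x=np.flatnonzero(h[y,x0-30:x0+30,2]<60)+x0-30; X.append((x.min(),x.max()))
print("green low rows",L[:,0].min(),L[:,0].max(),"y",y1,"ptr",np.mean(X,0))
E
python3 chk.py
```

```text
15.375 [0.5218 0.0896 0.2761] [0.5255 0.0879 0.1982] [ -5.  -13.8  -6.3] [-1.15  0.31  1.02  2.02 -0.3   0.93 -0.12] theta 0.48964271616042837
green low rows 470 485 y 115 ptr [469.  480.6]
```

>>> play_rows(moves=[{"dx": -0.004, "dy": 0.002, "dz": -0.0036, "wx": 0, "wy": 0, "wz": 0, "grip": 1}, {"dx": 0, "dy": 0, "dz": 0, "wx": 0, "wy": 0, "wz": 0, "grip": 1}, {"dx": 0, "dy": 0, "dz": 0, "wx": 0, "wy": 0, "wz": 0, "grip": 1}, {"dx": 0, "dy": 0, "dz": 0, "wx": 0, "wy": 0, "wz": 0, "grip": 1}])

```text
time: 15.92
position: [0.5236, 0.0885, 0.2798]
orientation: [2.339, 2.026, 0.038]
ft_force: [-5.6, -2.4, -3.8]
grip_width: 0.0107
grasp_force: 40.1
```

```bash
python3 chk.py
```

```text
15.925 [0.5236 0.0885 0.2798] [0.5274 0.087  0.2019] [-5.6 -2.4 -3.8] [-1.15  0.31  1.02  2.02 -0.3   0.93 -0.12] theta 0.5092945554502617
green low rows 464 480 y 115 ptr [465.2 476.8]
```

The pointer spans 465–477 and the mark 464–480, so they line up at a lid angle of about 0.49–0.50. The hold is steady and the forces are low, so I'm handing in.

```bash
python3 -c "
from station import bot
print(abs(bot.get_state()['joint_vel']).max()); print(bot.hand_in())"
```

```text
0.0034265856350514864
the job is handed in; nothing more can be done
None
```

I handed the job in: the blue cover is snapped home and level in the bay, and the gripper is holding the lid at the green mark. The lid angle is about 0.49–0.50 rad; I could only measure the mark to about ±0.02 rad, and I haven't seen the verdict.

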